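Release the lid stay and shut the probe case

ROBOT

A 6-joint arm with a two-finger parallel gripper is mounted at the origin on the work surface. World frame = base frame: x ahead of the robot, y to its left, z up, the work surface at z = 0. Lengths are in m, angles in rad, forces in N, time in s.
With the tool pointing down it reaches from about 0.3 to 0.875 m from the base axis. Payload 6.4 kg.
Tool frame: the origin (TCP) lies between the finger pads; the fingertips stand r.tip_extent ahead of it and the grasp point (between the pads) lies 3 mm ahead of it (r.tip_extent is the distance from the TCP to the fingertips, in m); z points along the fingers, y is the line along which they close (so a half turn about z gives the same grasp; the last joint's range is limited). The gripper opens to 85 mm and grips with 20 to 120 N. Pads are 22 mm wide; open, the fingers measure 114 mm over their backs; the gripper's body (76 mm by 85 mm) begins 54 mm behind the grasp point. The pads swing forward as they close: fully open they stand 13 mm farther back than shut.
Start: joints at [-1.474, 0.181, 1.607, -0, 1.354, -0.206], TCP at [0.171, -0.549, 0.253] pointing down, gripper open.
Joint ranges: [-2.99, 2.99], [-0.89, 2.07], [0.3, 2.58], [-1.14, 4.28], [0, 2.63], [-3.12, 3.12]. Speed limits (rad/s): [2.57, 2.57, 3.01, 3.14, 3.14, 3.14].

INTERFACE

Orientations are given as a unit quaternion [x, y, z, w].
In Python, from rig import r gives the robot as it stands.
- The arm moves only by the tool servo_tool, never from a script. Its arguments are lists of equal length, an entry for each row: "dp": the shift along the tool's x, y, z in m, a list of three; "delta_rot": the turn, a rotation vector about the tool's x, y, z in degrees, a list of three; "claw": the closure in counts, from 0 (fully open) to 255 (shut). In form: {"dp": [[x, y, z], ...], "delta_rot": [[wx, wy, wz], ...], "claw": [claw, ...]}. A call has 1 to 10 rows; each row shifts and turns the commanded pose from where the row before left it, along the tool's axes as they then stand; what a row does not reach is not made up. A row lasts 1/12 s, in which the tool goes at most 41.7 mm and 7.16 degrees, less where a joint would pass 70% of its speed; a pose out of reach is approached as far as the arm can. A call with a gripper value outside its range is refused whole. The fingers move at their own pace and stop on an object; "force" is the grip in N (left out, the last holds). Time passes only in rows, so rows that do not move let the fingers close. It gives the time, the measured TCP pose, the force, the opening and the grip force at its end, in the units of the state.
- r.get_obs(): the state, without advancing time (a new reading comes with each control period).
- r.grab_frame(name): name is "side" or "top" or "wrist"; returns (picture, depth): 384x512x3 uint8, blue, green, red; 384x512 float32, m along the optical axis (not along the pixel's ray), 0 where there is no reading.
- r.camera_info(name): a dict with "camera_matrix" (3x3 intrinsics, pixels), "extrinsics" (4x4, takes a point from world to camera coordinates); the wrist camera has in their place "hand_eye" (4x4, takes a point from camera to tool coordinates, whose origin is the TCP and whose axes are the flange's). Camera axes: x right, y down, z forward; pixel columns grow to the right and rows downward; lengths in m; the calibration is good to about 2 mm. A picture is of the moment at which its call begins: read the wrist's pose just before it. camera_info takes no time and is no camera call.
- r.sign_off(): hands the job in; it is judged then, once.
The state is a dict: "time_s": time; "joints": joint angles; "dq": joint speeds; "joint_torque": joint torques, N m; "position": TCP position; "orientation": TCP orientation; "wrist_force": force on the tool from outside, world axes, zero at the start; "wrist_torque": the same for the moment, N m; "grip_width": opening from 0.0 (shut) to 1.0 (fully open); "grip_force": force on a finger pad.
Only numpy, scipy, OpenCV 4.12 (cv2) and the standard library are available. Lean on these libraries where they do the work, as an engineer would, in place of code of your own. Each camera call takes 0.05 s, during which the arm holds its last target. There are 200 camera calls.

TASK

Close the grey probe case on the lab bench. First lift the free end of the steel stay bar so that its notch comes clear off the stud while the lid is still standing up, then swing the lid down gently, without slamming it, until it is fully shut. Leave the small things around the case where they are.

Things in the scene. Friction and masses are not known exactly. Their poses are not given: they have to be found in the camera images.
- case: Fixed open grey metal box, 220 (its x) x 180 (its y) x 90 mm high, walls 6 mm; origin at the centre of its underside, z up. The front is the -y side; the lid is hinged along the rim of the +y side. The stay and its bracket are outside the -x end wall. Yaw is within 0.3 rad, so the -x end roughly faces the robot.
- lid (a joint): Lid angle: 0 = fully shut and level, about 1.62 = standing open at the start (stop at 1.67). The hinge is stiff (0.75 N m): the lid (about 0.45 kg) stays at any angle, does not fall by itself, and takes about 2 to 8 N at its free edge to swing. While the stay sits on the stud the lid cannot be closed. Closing faster than 2.5 rad/s is slamming.
- lid_edge (a point): Middle of the lid's free edge on its outer face, 180 mm from the hinge line; about 270 mm above the bench when open, 99 mm when shut. A black lip, 70 mm wide and 6 mm thick, stands 15 mm out beyond this edge.
- stay (a joint): Stay bar's angle about its pivot on the lid: 0 = seated on the stud, positive = raised. A notch in its underside, 129 mm from the pivot, 12 mm wide, 8 mm deep, sits over the stud. With the lid up, 0.075 rad (free end up 19 mm) clears it; more does no harm. The pivot is stiff: the bar stays where put; 1 to 2 N lifts the end. As the lid comes down the bar slides forward over the stud by itself.
- stay_end (a point): Point on the underside of the stay bar, at mid-thickness, 25 mm short of its free end; about 110 mm above the bench at the start. It lies about 35 mm out beyond the case's front wall, with free space on both sides and below.
- stud (a point): Axis of the fixed steel stud (8 mm thick, along case x) in the plane of the bar, at case (-126, -30, 125) mm. It stands on a bracket plate 30 mm wide on the -x end wall, and has a 12 mm head at its outer end, 138 mm from the case's centre.
- dish: Bystander: low glass dish, 90 mm across, 18 mm high, loose on the bench; origin at the centre of its underside.
- probe: Bystander: aluminium cylinder probe, 40 mm across with a thin stem, 55 mm high, loose on the bench; origin at the centre of its underside.
- jar: Bystander: closed white jar, 52 mm across, 70 mm high, loose on the bench; origin at the centre of its underside.
- lid_hinge (a point): Middle of the lid's hinge line, at case (0, 90, 90) mm; the line runs along case x. The lid is a plate 220 mm (along the hinge) x 180 mm, 8 mm thick; its outer face (the upper one when shut) lies 9 mm from the hinge line.
- stay_pivot (a point): Pivot of the stay bar, beside the lid's edge, 60 mm from the lid hinge, axis along case x. The bar is straight steel, 10 mm thick (case x), 18 mm high, 250 mm long from here, and runs to the front in the plane case x = -126 mm, sloping 0.12 rad down at the start.

How it is judged:
By the outcome, as a careful person would: the job done as asked, in the order asked, and still so for the second after the job is handed in, with the robot touching nothing.
It also fails if it takes over 58 s, if anything falls off the work surface, if the arm or the gripper's body presses on something with over 40 N, if the wrist force passes 120 N, or if a joint passes its speed limit or range.

## Working session

There is one attempt and no reset: what is moved stays moved. The work goes in short steps, Python scripts to look and compute and a tool call to move; the robot and the scene stay as the last step left them, time stands still between calls to the robot, and variables do not carry over. Pictures are saved under pics/ and viewed, at most 10 in all, crops included, and the job is handed in when it is done.

Besides the shell and the picture viewer there is one more tool, called after "Emit:" in YAML: its name, and indented under it one key for each argument. servo_tool: Moves the arm, as the interface text tells. Its arguments: {"type":"object","properties":{"dp":{"type":"array"},"delta_rot":{"type":"array"},"claw":{"type":"array"},"force":{"type":"number"}},"required":["dp","delta_rot","claw"]}

```bash
mkdir -p pics; ls
python3 - <<'E'
from rig import r
import cv2,numpy as np
np.set_printoptions(precision=4,suppress=True)
o=r.get_obs();print(o,r.tip_extent)
for n in("side","top"):
    p,d=r.grab_frame(n);cv2.imwrite(f"pics/{n}0.png",p);np.savez(f"{n}0.npz",p=p,d=d);print(n,r.camera_info(n))
print(r.camera_info("wrist"))
E
```

```text
pics
{'time_s': 0.0, 'joints': array([-1.4743,  0.1815,  1.608 , -0.    ,  1.3538, -0.2063]), 'dq': array([ 0.0003,  0.0017,  0.0002, -0.0003, -0.0006, -0.0005]), 'joint_torque': array([ -0.0001, -44.4862, -35.1341,  -0.0004,   0.0089,   0.    ]), 'position': array([ 0.1714, -0.5483,  0.2524]), 'orientation': array([ 0.9886,  0.1508,  0.    , -0.0009]), 'wrist_force': array([-0.0019,  1.1904,  0.6921]), 'wrist_torque': array([ 0.0616,  0.0489, -0.0129]), 'grip_force': 0.0, 'grip_width': 0.9992147082397621} 0.022
side {'camera_matrix': array([[418.6551,   0.    , 258.8554],
       [  0.    , 418.6551, 191.0166],
       [  0.    ,   0.    ,   1.    ]]), 'extrinsics': array([[ 0.9923, -0.1232, -0.0139, -0.6099],
       [-0.0955, -0.6877, -0.7197,  0.2453],
       [ 0.0791,  0.7154, -0.6942,  1.161 ],
       [ 0.    ,  0.    ,  0.    ,  1.    ]])}
top {'camera_matrix': array([[351.4407,   0.    , 255.0328],
       [  0.    , 351.4407, 193.1175],
       [  0.    ,   0.    ,   1.    ]]), 'extrinsics': array([[-0.0192, -0.9998, -0.0001,  0.058 ],
       [-0.9963,  0.0191, -0.0832,  0.6264],
       [ 0.0832, -0.0015, -0.9965,  1.0799],
       [ 0.    ,  0.    ,  0.    ,  1.    ]])}
{'camera_matrix': array([[267.3591,   0.    , 259.67  ],
       [  0.    , 267.3591, 193.9537],
       [  0.    ,   0.    ,   1.    ]]), 'hand_eye': array([[-0.0006, -0.947 , -0.3212,  0.0841],
       [ 1.    , -0.0005, -0.0005, -0.0004],
       [ 0.0003, -0.3212,  0.947 , -0.1189],
       [ 0.    ,  0.    ,  0.    ,  1.    ]])}
```

View pics/side0.png

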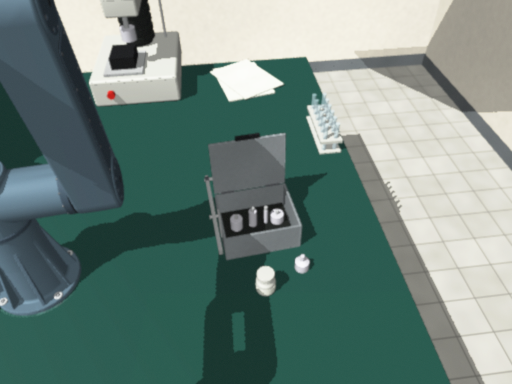

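View pics/top0.png

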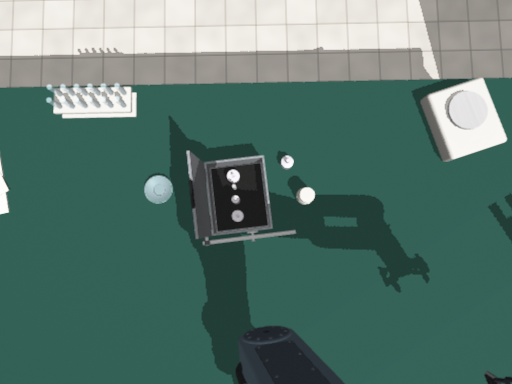

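The top view shows the case at about (240,195) with the lid upright along (200,195). The bar runs from (205,242) to (296,233). The jar is at (306,196), the probe at (287,162) and the dish at (158,190).

```bash
cat > h.py <<'E'
import numpy as np,cv2
from rig import r
np.set_printoptions(precision=4,suppress=True)
def cloud(n,d):
    c=r.camera_info(n);K=c["camera_matrix"];E=np.linalg.inv(c["extrinsics"])
    v,u=np.mgrid[:384,:512];P=np.stack([(u-K[0,2])/K[0,0]*d,(v-K[1,2])/K[1,1]*d,d],-1)
    return P@E[:3,:3].T+E[:3,3]
E
python3 - <<'E'
from h import *
T=np.load("top0.npz");W=cloud("top",T["d"])
for n,(u,v) in dict(jar=(306,196),probe=(287,162),dish=(158,190),bar1=(294,233),bar2=(275,235),bar3=(230,240),bar4=(210,242)).items():
    print(n,W[v,u])
def sel(W,a,lo,hi):
    m=np.zeros(W.shape[:2],bool);m[a[0]:a[1],a[2]:a[3]]=1
    return W[m&(W[...,2]>lo)&(W[...,2]<hi)]
rim=sel(W,(150,240,202,275),.08,.1);print(len(rim))
q=cv2.minAreaRect(rim[:,:2].astype(np.float32));print("rim",q,cv2.boxPoints(q),rim[:,2].mean())
bar=sel(W,(225,250,202,300),.09,.18)
print("bar",len(bar));
for k in np.argsort(bar[:,1])[::12]:print(bar[k])
lid=sel(W,(140,245,180,215),.2,.3);print("lid",len(lid),lid.min(0),lid.max(0)); 
S=np.load("side0.npz");W2=cloud("side",S["d"]);l2=sel(W2,(130,215,205,290),.12,.28)
c=l2.mean(0);print("lidS",c,np.linalg.svd(l2-c,full_matrices=0)[2][2],l2.min(0),l2.max(0))
for n,a in dict(jar=(180,210,295,320),probe=(150,172,278,297),dish=(172,208,140,176)).items():
    p=sel(W,a,.012,.09);print(n,len(p),p.min(0),p.max(0))
E
```

```text
jar [ 0.6119 -0.1073  0.0723]
probe [ 0.7197 -0.0546  0.0539]
dish [0.6451 0.357  0.0055]
bar1 [ 0.5035 -0.0621  0.1258]
bar2 [ 0.4993 -0.0076  0.1356]
bar3 [0.4883 0.1181 0.147 ]
bar4 [0.4843 0.1724 0.1553]
679
rim ((0.6172555685043335, 0.09745816141366959), (0.22000734508037567, 0.1822013109922409), 5.639101505279541) [[ 0.4988  0.1773]
 [ 0.5167 -0.004 ]
 [ 0.7357  0.0176]
 [ 0.7178  0.1989]] 0.09037177187021031
bar 579
[ 0.5118 -0.0657  0.1212]
[ 0.5065 -0.0563  0.1285]
[ 0.5038 -0.0478  0.1277]
[ 0.5041 -0.0391  0.1294]
[ 0.5071 -0.0277  0.1316]
[ 0.5017 -0.0191  0.1325]
[ 0.4992 -0.0105  0.1345]
[ 0.4965 -0.002   0.1344]
[0.5183 0.0041 0.0907]
[0.5024 0.012  0.135 ]
[0.497  0.0177 0.1358]
[0.4971 0.0234 0.1363]
[0.5001 0.0317 0.1377]
[0.4975 0.0374 0.1402]
[0.5005 0.043  0.1422]
[0.5134 0.0483 0.0916]
[0.503  0.0513 0.13  ]
[0.5135 0.0542 0.0923]
[0.5003 0.057  0.1308]
[0.4896 0.0599 0.1387]
[0.4981 0.0653 0.1423]
[0.5108 0.0689 0.0915]
[0.4929 0.0765 0.1441]
[0.4929 0.0821 0.1428]
[0.5084 0.0893 0.0944]
[0.4934 0.0958 0.1472]
[0.5116 0.104  0.0932]
[0.4936 0.1097 0.1461]
[0.491  0.1153 0.1464]
[0.506  0.1218 0.0905]
[0.486  0.1288 0.1514]
[0.4915 0.1343 0.1504]
[0.486  0.1401 0.1482]
[0.4809 0.1481 0.1522]
[0.4866 0.1534 0.1534]
[0.4893 0.1592 0.1504]
[0.484  0.1646 0.152 ]
[0.5216 0.1714 0.0919]
[0.5275 0.1744 0.091 ]
[0.5305 0.1767 0.0963]
[0.498  0.1779 0.1551]
[0.5005 0.1789 0.1474]
[0.525  0.1797 0.1184]
[0.4793 0.1802 0.1593]
[0.4953 0.1807 0.1543]
[0.5308 0.1813 0.127 ]
[0.5256 0.1826 0.1591]
[0.4899 0.1837 0.1532]
[0.4849 0.1912 0.1587]
lid 771 [0.4981 0.1819 0.2002] [0.7163 0.2133 0.2889]
lidS [0.602  0.1891 0.1983] [-0.17    0.9761 -0.1351] [0.4805 0.0502 0.1201] [0.7187 0.2123 0.28  ]
jar 248 [ 0.5896 -0.1322  0.0122] [ 0.6393 -0.0853  0.0761]
probe 133 [ 0.7051 -0.0762  0.0143] [ 0.7431 -0.0381  0.0576]
dish 278 [0.6023 0.3084 0.012 ] [0.6896 0.3952 0.0221]
```

Emit:
servo_tool:
  dp:
    - [0.0313,-0.0256,0]
    - [0.0313,-0.0256,0]
    - [0.0313,-0.0256,0]
    - [0.0313,-0.0256,0]
    - [0.0313,-0.0256,0]
    - [0.0313,-0.0256,0]
    - [0.0313,-0.0256,0]
    - [0.0313,-0.0256,0]
    - [0.0313,-0.0256,0]
    - [0.0313,-0.0256,0]
  delta_rot:
    - [0,0,0]
    - [0,0,0]
    - [0,0,0]
    - [0,0,0]
    - [0,0,0]
    - [0,0,0]
    - [0,0,0]
    - [0,0,0]
    - [0,0,0]
    - [0,0,0]
  claw: [0,0,0,0,0,0,0,0,0,0]

```text
time_s: 0.93
position: [0.3944, -0.2092, 0.2532]
orientation: [0.989, 0.151, 0.0, -0.0]
wrist_force: [0.1, -1.0, -0.9]
grip_width: 1.004
grip_force: 0.0
```

Emit:
servo_tool:
  dp:
    - [0.0313,-0.0256,0]
    - [0.0313,-0.0256,0]
    - [0.0313,-0.0256,0]
    - [0.0313,-0.0256,0]
    - [0.0313,-0.0256,0]
    - [0,0,0]
    - [0,0,0]
    - [0,0,0]
    - [0,0,0]
    - [0,0,0]
  delta_rot:
    - [0,0,0]
    - [0,0,0]
    - [0,0,0]
    - [0,0,0]
    - [0,0,0]
    - [0,0,-7.1]
    - [0,0,-7.1]
    - [0,0,-7.1]
    - [0,0,-7.1]
    - [0,0,-7.1]
  claw: [0,0,0,0,0,0,0,0,0,0]

```text
time_s: 1.77
position: [0.5049, -0.0419, 0.2528]
orientation: [0.894, 0.448, -0.0, -0.0]
wrist_force: [-0.1, -0.1, -0.5]
grip_width: 1.003
grip_force: 0.0
```

Emit:
servo_tool:
  dp:
    - [0,0,0]
    - [0,0,0]
    - [0,0,0]
    - [0,0,0]
    - [0,0,0]
    - [0,0,0]
    - [0,0,0]
    - [0,0,0]
  delta_rot:
    - [0,0,-7.1]
    - [0,0,-7.1]
    - [0,0,-7.1]
    - [0,0,-7.1]
    - [0,0,-7.1]
    - [0,0,-7.1]
    - [0,0,0]
    - [0,0,0]
  claw: [0,0,0,0,0,0,0,0]

```text
time_s: 2.43
position: [0.5049, -0.0423, 0.253]
orientation: [0.674, 0.739, -0.0, -0.0]
wrist_force: [0.5, 0.4, 0.0]
grip_width: 0.997
grip_force: 0.0
```

```bash
cat >> h.py <<'E'
from scipy.spatial.transform import Rotation as R
C=np.array([.6173,.0975,0]);RC=R.from_euler('z',5.64,degrees=True)
case=lambda p:(np.asarray(p)-C)@RC.as_matrix()
def st():
    o=r.get_obs();Rt=R.from_quat(o["orientation"])
    print("t",o["time_s"],"p",o["position"],"case",case(o["position"]),"\naxes in case",(RC.inv()*Rt).as_matrix().ravel(),"\nF",o["wrist_force"],"grip",o["grip_width"],o["grip_force"],"j",o["joints"])
    return o,Rt
def wcloud():
    o=r.get_obs();p,d=r.grab_frame("wrist");c=r.camera_info("wrist");K=c["camera_matrix"];H=c["hand_eye"]
    v,u=np.mgrid[:384,:512];P=np.stack([(u-K[0,2])/K[0,0]*d,(v-K[1,2])/K[1,1]*d,d],-1)@H[:3,:3].T+H[:3,3]
    return p,d,P@R.from_quat(o["orientation"]).as_matrix().T+o["position"]
E
python3 - <<'E'
from h import *
st();p,d,W=wcloud();cv2.imwrite("pics/w1.png",p)
Q=case(W);m=(d>0)&(abs(Q[...,0]+.126)<.02)&(Q[...,2]>.1)&(Q[...,2]<.16)&(Q[...,1]<.05)
q=Q[m];print(len(q),q.min(0),q.max(0))
for a in np.arange(-.17,.05,.02):
    s=q[(q[:,1]>a)&(q[:,1]<a+.02)]
    if len(s):print(a,len(s),np.percentile(s[:,0],[2,50,98]),np.percentile(s[:,2],[2,50,98]))
E
```

```text
t 2.4333 p [ 0.5049 -0.0423  0.253 ] case [-0.1256 -0.128   0.253 ] 
axes in case [ 0.007   1.     -0.0006  1.     -0.007   0.0003  0.0003 -0.0006 -1.    ] 
F [0.4993 0.3936 0.0067] grip 0.997288523917179 0.0 j [-0.3181  0.0273  1.7756 -0.      1.3394 -0.4095]
2963 [-0.1348 -0.1503  0.1   ] [-0.107   0.0264  0.1462]
-0.17 3 [-0.1223 -0.1213 -0.1204] [0.1228 0.1232 0.1233]
-0.15000000000000002 189 [-0.1282 -0.1233 -0.1183] [0.1227 0.1249 0.1268]
-0.13000000000000003 216 [-0.128  -0.1232 -0.1184] [0.1254 0.1271 0.1291]
-0.11000000000000004 224 [-0.1278 -0.1231 -0.1184] [0.1279 0.1296 0.1314]
-0.09000000000000005 243 [-0.1275 -0.123  -0.1185] [0.1301 0.1319 0.1336]
-0.07000000000000006 280 [-0.1281 -0.1229 -0.1185] [0.1324 0.1344 0.136 ]
-0.05000000000000007 500 [-0.1337 -0.1219 -0.1076] [0.1183 0.1357 0.1385]
-0.030000000000000082 566 [-0.1336 -0.1214 -0.1078] [0.1166 0.1381 0.1408]
-0.010000000000000092 389 [-0.1279 -0.1233 -0.1187] [0.1392 0.1413 0.1433]
0.009999999999999898 353 [-0.1276 -0.1231 -0.1187] [0.1415 0.1435 0.1456]
```

View pics/w1.png

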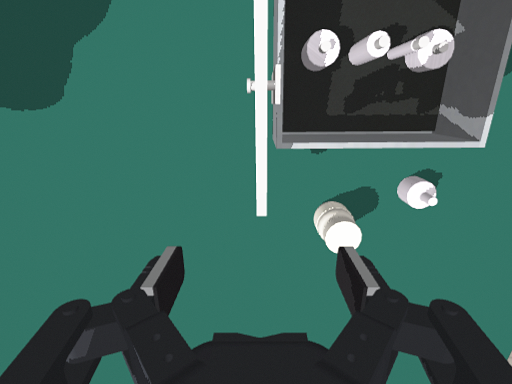

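The wrist view shows the bar running from (262,0) to (262,215), centred between the pads at (180,265) and (345,265). The depth data puts the bar 2.4 mm towards +y of the tool, with its top at z 0.127 m.

Emit:
servo_tool:
  dp:
    - [0,0.0024,0.03]
    - [0,0,0.03]
    - [0,0,0.03]
    - [0,0,0.03]
    - [0,0,0.012]
    - [0,0,0]
    - [0,0,0]
  delta_rot:
    - [0,0,0]
    - [0,0,0]
    - [0,0,0]
    - [0,0,0]
    - [0,0,0]
    - [0,0,0]
    - [0,0,0]
  claw: [0,0,0,0,0,0,0]

```text
time_s: 3.07
position: [0.5071, -0.042, 0.1209]
orientation: [0.673, 0.739, -0.0, -0.001]
wrist_force: [-0.3, -1.0, 0.4]
grip_width: 1.005
grip_force: 0.0
```

Emit:
servo_tool:
  dp:
    - [0,0,0]
    - [0,0,0]
    - [0,0,0]
    - [0,0,0]
    - [0,0,0]
    - [0,0,0]
    - [0,0,0]
    - [0,0,0]
    - [0,0,0]
    - [0,0,0]
  delta_rot:
    - [0,0,0]
    - [0,0,0]
    - [0,0,0]
    - [0,0,0]
    - [0,0,0]
    - [0,0,0]
    - [0,0,0]
    - [0,0,0]
    - [0,0,0]
    - [0,0,0]
  claw: [150,200,240,240,240,240,240,240,240,240]
  force: 20

```text
time_s: 3.9
position: [0.5064, -0.0421, 0.1208]
orientation: [0.673, 0.74, -0.001, -0.001]
wrist_force: [-5.1, -2.1, -0.3]
grip_width: 0.111
grip_force: 26.1
```

Emit:
servo_tool:
  dp:
    - [-0.0007,0,-0.0066]
    - [-0.0007,0,-0.0066]
    - [-0.0007,0,-0.0066]
    - [-0.0007,0,-0.0066]
    - [-0.0007,0,-0.0066]
  delta_rot:
    - [0,-1.72,0]
    - [0,-1.72,0]
    - [0,-1.72,0]
    - [0,-1.72,0]
    - [0,-1.72,0]
  claw: [240,240,240,240,240]

```text
time_s: 4.32
position: [0.5066, -0.0439, 0.1543]
orientation: [0.671, 0.738, -0.052, 0.055]
wrist_force: [-5.0, -2.8, 0.2]
grip_width: 0.116
grip_force: 26.0
```

Emit:
servo_tool:
  dp:
    - [-0.0007,0,-0.0066]
    - [-0.0007,0,-0.0066]
    - [-0.0007,0,-0.0066]
    - [-0.0007,0,-0.0066]
    - [-0.0007,0,-0.0066]
    - [0,0,0]
    - [0,0,0]
  delta_rot:
    - [0,-1.72,0]
    - [0,-1.72,0]
    - [0,-1.72,0]
    - [0,-1.72,0]
    - [0,-1.72,0]
    - [0,0,0]
    - [0,0,0]
  claw: [240,240,240,240,240,240,240]

```text
time_s: 4.9
position: [0.5063, -0.0407, 0.1875]
orientation: [0.665, 0.732, -0.102, 0.11]
wrist_force: [-5.4, -4.1, 2.4]
grip_width: 0.112
grip_force: 26.1
```

Run:
```python
from h import *
st()
for n in("side","top"):
    p,d=r.grab_frame(n);cv2.imwrite(f"pics/{n}2.png",p);np.savez(f"{n}2.npz",p=p,d=d)
p=cv2.imread("pics/side2.png")[110:310,160:330];cv2.imwrite("pics/side2c.png",cv2.resize(p,None,fx=3,fy=3,interpolation=cv2.INTER_CUBIC)[:600])
```

```text
t 4.9 p [ 0.5063 -0.0407  0.1875] case [-0.124  -0.1266  0.1875] 
axes in case [ 0.0024  1.     -0.0035  0.9548 -0.0033 -0.2973 -0.2973 -0.0026 -0.9548] 
F [-5.3898 -4.1238  2.4022] grip 0.111959948725264 26.061009541153908 j [-0.1429  0.1044  1.8643 -0.3268  1.1237 -0.1033]
```

View pics/side2c.png

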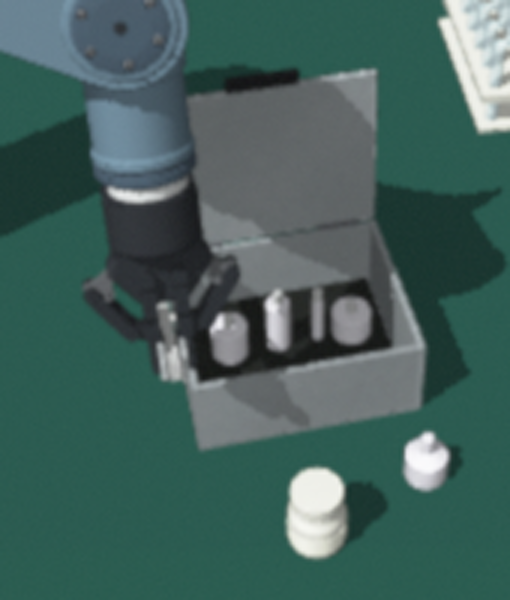

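The bar is clearly lifted off the stud at about (200,350) in the crop, and the lid is still upright. Next I release it and retreat.

Emit:
servo_tool:
  dp:
    - [0,0,0]
    - [0,0,0]
    - [0,0,0]
    - [0,0,0]
    - [0,0,0]
    - [0,0,-0.02]
    - [0,0,-0.035]
    - [0,0,-0.035]
  delta_rot:
    - [0,0,0]
    - [0,0,0]
    - [0,0,0]
    - [0,0,0]
    - [0,0,0]
    - [0,0,0]
    - [0,0,0]
    - [0,0,0]
  claw: [100,100,100,100,100,100,100,100]

```text
time_s: 5.67
position: [0.5038, -0.0134, 0.2731]
orientation: [0.665, 0.732, -0.101, 0.109]
wrist_force: [1.3, -0.3, -0.2]
grip_width: 0.61
grip_force: 0.0
```

Emit:
servo_tool:
  dp:
    - [0,0,-0.035]
    - [0,0,-0.035]
    - [0,0,-0.035]
    - [0,0,0]
    - [0,0,0]
    - [0,0,0]
  delta_rot:
    - [0,5.76,0]
    - [0,5.76,0]
    - [0,5.76,0]
    - [0,0,0]
    - [0,0,0]
    - [0,0,0]
  claw: [200,255,255,255,255,255]

```text
time_s: 6.17
position: [0.5026, 0.0067, 0.3752]
orientation: [0.673, 0.74, -0.0, -0.001]
wrist_force: [-0.1, 0.2, -0.4]
grip_width: 0.005
grip_force: 0.0
```

Run:
```python
from h import *
st();p,d,W=wcloud()
p,d=r.grab_frame("top");Q=case(cloud("top",d));m=(d>0)&(abs(Q[...,0]+.126)<.03)&(Q[...,2]>.1)&(Q[...,2]<.24)&(Q[...,1]<.09)&(Q[...,1]>-.2)
q=Q[m];print(len(q))
for a in np.arange(-.17,.09,.03):
    s=q[(q[:,1]>a)&(q[:,1]<a+.03)]
    if len(s):print(a,len(s),np.median(s,0))
p2,d2=r.grab_frame("side");Q=case(cloud("side",d2))
l=Q[(d2>0)&(abs(Q[...,0])<.11)&(Q[...,2]>.13)&(Q[...,2]<.265)&(Q[...,1]>.06)&(Q[...,1]<.13)]
c=l.mean(0);print("lid",c,np.linalg.svd(l-c,full_matrices=0)[2][2])
l=Q[(d2>0)&(abs(Q[...,0])<.05)&(Q[...,2]>.273)&(Q[...,2]<.295)&(Q[...,1]>.06)&(Q[...,1]<.15)];print("lip",len(l),l.mean(0),l.max(0))
```

```text
t 6.1667 p [0.5026 0.0067 0.3752] case [-0.1231 -0.079   0.3752] 
axes in case [ 0.0041  1.     -0.0007  1.     -0.0041  0.0007  0.0007 -0.0007 -1.    ] 
F [-0.1161  0.2228 -0.3592] grip 0.004658769697495131 0.0 j [-0.2234 -0.061   1.6186  0.0005  1.5849 -0.3178]
113
-0.05000000000000002 2 [-0.1242 -0.0423  0.1799]
0.009999999999999981 41 [-0.1252  0.0258  0.1676]
0.03999999999999998 42 [-0.126   0.0546  0.1625]
0.06999999999999998 28 [-0.1253  0.0789  0.1587]
lid [0.0036 0.0957 0.1981] [-0.0019 -0.9986  0.0519]
lip 110 [-0.0001  0.1003  0.2802] [0.0355 0.1077 0.2867]
```

Emit:
servo_tool:
  dp:
    - [0.0305,0.0179,0]
    - [0.0305,0.0179,0]
    - [0.0305,0.0179,0]
    - [0.0305,0.0179,0]
    - [0.0305,0.0179,0]
    - [0.0305,0.0179,0]
    - [0.0305,0.0179,0]
    - [0.0305,0.0179,0]
    - [0,0,0]
    - [0,0,0]
  delta_rot:
    - [0,0,0]
    - [0,0,0]
    - [0,0,0]
    - [0,0,0]
    - [0,0,0]
    - [0,0,0]
    - [0,0,0]
    - [0,0,0]
    - [0,0,0]
    - [0,0,0]
  claw: [255,255,255,255,255,255,255,255,255,255]

```text
time_s: 7.15
position: [0.6215, 0.2657, 0.3731]
orientation: [0.671, 0.741, -0.001, -0.002]
wrist_force: [-1.0, -0.9, -0.6]
grip_width: 0.0
grip_force: 0.0
```

Emit:
servo_tool:
  dp:
    - [0,0,0.029]
    - [0,0,0.029]
    - [0,0,0.029]
    - [0,0,0.028]
    - [0,0,0]
    - [0,0,0]
  delta_rot:
    - [0,0,0]
    - [0,0,0]
    - [0,0,0]
    - [0,0,0]
    - [0,0,0]
    - [0,0,0]
  claw: [255,255,255,255,255,255]

```text
time_s: 7.65
position: [0.6208, 0.2626, 0.2594]
orientation: [0.673, 0.74, -0.002, -0.002]
wrist_force: [1.0, 0.3, 0.7]
grip_width: -0.001
grip_force: 0.0
```

```bash
cat >> h.py <<'E'
def tcp(th,rho=.150): # case y,z of TCP with tip corner on outer face
    return np.array([.090-rho*np.cos(th)+.009*np.sin(th)+.011,.090+rho*np.sin(th)+.009*np.cos(th)+.022])
E
python3 - <<'E'
from h import *
o,_=st();c=case(o["position"])[1:]
p=np.array([tcp(t) for t in np.linspace(1.62,0,41)])
print("to first",p[0]-c)
d=np.diff(p,axis=0);d[:,1]*=-1
for i in range(0,40,10):print([[round(a,4),0,round(b,4)] for a,b in d[i:i+10]])
E
```

```text
t 7.65 p [0.6208 0.2626 0.2594] case [0.0197 0.164  0.2594] 
axes in case [ 0.004   1.     -0.0047  1.     -0.004   0.0004  0.0004 -0.0047 -1.    ] 
F [1.0137 0.2968 0.6961] grip -0.000812093643704382 0.0 j [0.2241 0.396  1.3247 0.001  1.4255 0.1295]
to first [-0.0466  0.0019]
[[np.float64(-0.0061), 0, np.float64(-0.0005)], [np.float64(-0.0061), 0, np.float64(-0.0003)], [np.float64(-0.0061), 0, np.float64(-0.0)], [np.float64(-0.0061), 0, np.float64(0.0002)], [np.float64(-0.0061), 0, np.float64(0.0004)], [np.float64(-0.006), 0, np.float64(0.0007)], [np.float64(-0.006), 0, np.float64(0.0009)], [np.float64(-0.006), 0, np.float64(0.0012)], [np.float64(-0.0059), 0, np.float64(0.0014)], [np.float64(-0.0059), 0, np.float64(0.0017)]]
[[np.float64(-0.0058), 0, np.float64(0.0019)], [np.float64(-0.0057), 0, np.float64(0.0021)], [np.float64(-0.0056), 0, np.float64(0.0024)], [np.float64(-0.0055), 0, np.float64(0.0026)], [np.float64(-0.0054), 0, np.float64(0.0028)], [np.float64(-0.0053), 0, np.float64(0.003)], [np.float64(-0.0052), 0, np.float64(0.0032)], [np.float64(-0.005), 0, np.float64(0.0034)
[... 309 characters left out ...]
at64(0.0047)], [np.float64(-0.0037), 0, np.float64(0.0049)], [np.float64(-0.0035), 0, np.float64(0.005)], [np.float64(-0.0033), 0, np.float64(0.0051)], [np.float64(-0.0031), 0, np.float64(0.0053)], [np.float64(-0.0028), 0, np.float64(0.0054)]]
[[np.float64(-0.0026), 0, np.float64(0.0055)], [np.float64(-0.0024), 0, np.float64(0.0056)], [np.float64(-0.0022), 0, np.float64(0.0057)], [np.float64(-0.0019), 0, np.float64(0.0058)], [np.float64(-0.0017), 0, np.float64(0.0058)], [np.float64(-0.0015), 0, np.float64(0.0059)], [np.float64(-0.0012), 0, np.float64(0.006)], [np.float64(-0.001), 0, np.float64(0.006)], [np.float64(-0.0007), 0, np.float64(0.006)], [np.float64(-0.0005), 0, np.float64(0.0061)]]
```

Emit:
servo_tool:
  dp:
    - [-0.01,0,-0.002]
    - [-0.01,0,0]
    - [-0.01,0,0]
    - [-0.006,0,0]
    - [-0.0055,0,0]
    - [-0.005,0,0]
    - [-0.006,0,-0.0005]
    - [-0.006,0,-0.0003]
    - [-0.006,0,0]
    - [-0.006,0,0.0002]
  delta_rot:
    - [0,0,0]
    - [0,0,0]
    - [0,0,0]
    - [0,0,0]
    - [0,0,0]
    - [0,0,0]
    - [0,0,0]
    - [0,0,0]
    - [0,0,0]
    - [0,0,0]
  claw: [255,255,255,255,255,255,255,255,255,255]

```text
time_s: 8.48
position: [0.6291, 0.1936, 0.2643]
orientation: [0.672, 0.74, 0.001, -0.0]
wrist_force: [-0.3, 4.1, 2.7]
grip_width: 0.004
grip_force: 2.2
```

Run:
```python
from h import *
st()
```

```text
t 8.4833 p [0.6291 0.1936 0.2643] case [0.0212 0.0945 0.2643] 
axes in case [ 0.0028  1.      0.001   1.     -0.0028  0.0022  0.0022  0.001  -1.    ] 
F [-0.2956  4.0568  2.7356] grip 0.004094165054069761 2.2419684659689665 j [0.1176 0.3537 1.3707 0.0022 1.4161 0.0216]
```

Contact at about 4 N, so the lid is swinging. I continue the arc.

Emit:
servo_tool:
  dp:
    - [-0.0061,0,0.0004]
    - [-0.006,0,0.0007]
    - [-0.006,0,0.0009]
    - [-0.006,0,0.0012]
    - [-0.0059,0,0.0014]
    - [-0.0059,0,0.0017]
    - [-0.0058,0,0.0019]
    - [-0.0057,0,0.0021]
    - [-0.0056,0,0.0024]
    - [-0.0055,0,0.0026]
  delta_rot:
    - [0,0,0]
    - [0,0,0]
    - [0,0,0]
    - [0,0,0]
    - [0,0,0]
    - [0,0,0]
    - [0,0,0]
    - [0,0,0]
    - [0,0,0]
    - [0,0,0]
  claw: [255,255,255,255,255,255,255,255,255,255]

```text
time_s: 9.32
position: [0.6349, 0.1345, 0.2493]
orientation: [0.673, 0.74, 0.001, 0.0]
wrist_force: [0.4, 3.1, 6.2]
grip_width: 0.004
grip_force: 2.9
```

Run:
```python
from h import *
st()
p,d=r.grab_frame("side");cv2.imwrite("pics/side3.png",cv2.resize(p[90:310,150:350],None,fx=2.7,fy=2.7))
```

```text
t 9.3167 p [0.6349 0.1345 0.2493] case [0.0212 0.0351 0.2493] 
axes in case [ 0.0034  1.      0.0016  1.     -0.0034  0.0009  0.0009  0.0016 -1.    ] 
F [0.3785 3.068  6.1557] grip 0.0035315959307164425 2.9368664883077145 j [ 0.0257  0.3447  1.413   0.001   1.3824 -0.0695]
```

View pics/side3.png

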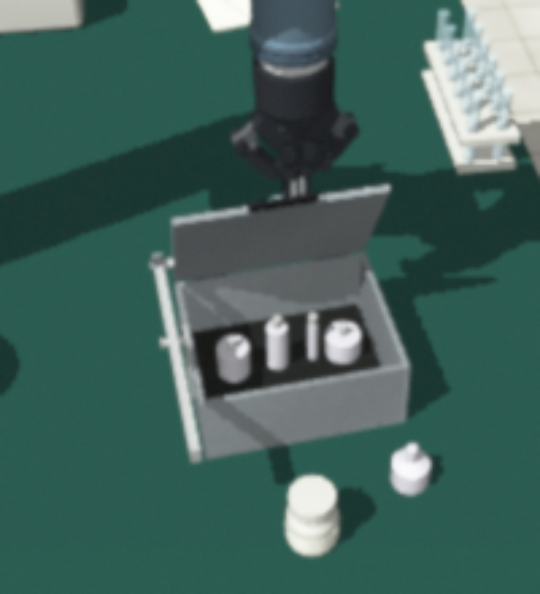

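The lid has swung to about 60°, with the fingers behind it at (297,190). The bar end has moved forward to (195,455), past the stud at (170,342). I continue.

Emit:
servo_tool:
  dp:
    - [-0.0054,0,0.0028]
    - [-0.0053,0,0.003]
    - [-0.0052,0,0.0032]
    - [-0.005,0,0.0034]
    - [-0.0049,0,0.0036]
    - [-0.0047,0,0.0038]
    - [-0.0046,0,0.004]
    - [-0.0044,0,0.0042]
    - [-0.0042,0,0.0044]
    - [-0.004,0,0.0045]
  delta_rot:
    - [0,0,0]
    - [0,0,0]
    - [0,0,0]
    - [0,0,0]
    - [0,0,0]
    - [0,0,0]
    - [0,0,0]
    - [0,0,0]
    - [0,0,0]
    - [0,0,0]
  claw: [255,255,255,255,255,255,255,255,255,255]

```text
time_s: 10.2
position: [0.6396, 0.0861, 0.2123]
orientation: [0.673, 0.74, 0.0, 0.001]
wrist_force: [0.4, -0.3, 7.1]
grip_width: -0.005
grip_force: 2.8
```

Emit:
servo_tool:
  dp:
    - [-0.0039,0,0.0047]
    - [-0.0037,0,0.0049]
    - [-0.0035,0,0.005]
    - [-0.0033,0,0.0051]
    - [-0.0031,0,0.0053]
    - [-0.0028,0,0.0054]
    - [-0.0026,0,0.0055]
    - [-0.0024,0,0.0056]
    - [0,0,0]
  delta_rot:
    - [0,0,0]
    - [0,0,0]
    - [0,0,0]
    - [0,0,0]
    - [0,0,0]
    - [0,0,0]
    - [0,0,0]
    - [0,0,0]
    - [0,0,0]
  claw: [255,255,255,255,255,255,255,255,255]

```text
time_s: 10.95
position: [0.6414, 0.0605, 0.1692]
orientation: [0.673, 0.74, -0.0, 0.0]
wrist_force: [0.3, 0.7, 0.3]
grip_width: 0.002
grip_force: 0.2
```

Run:
```python
from h import *
o,_=st();print(tcp(0)-case(o["position"])[1:])
```

```text
t 10.95 p [0.6414 0.0605 0.1692] case [ 0.0203 -0.0392  0.1692] 
axes in case [ 0.0045  1.     -0.0005  1.     -0.0045 -0.0006 -0.0006 -0.0005 -1.    ] 
F [0.3334 0.6799 0.3467] grip 0.0018136803185121193 0.2113101608119905 j [-0.0895  0.4114  1.4923 -0.0007  1.2383 -0.1832]
[-0.0098 -0.0482]
```

Emit:
servo_tool:
  dp:
    - [-0.0022,0,0.0057]
    - [-0.0019,0,0.0058]
    - [-0.0017,0,0.0058]
    - [-0.0015,0,0.0059]
    - [-0.0012,0,0.006]
    - [-0.001,0,0.006]
    - [-0.0005,0,0.004]
  delta_rot:
    - [0,0,0]
    - [0,0,0]
    - [0,0,0]
    - [0,0,0]
    - [0,0,0]
    - [0,0,0]
    - [0,0,0]
  claw: [255,255,255,255,255,255,255]

```text
time_s: 11.53
position: [0.6424, 0.0514, 0.1305]
orientation: [0.673, 0.74, -0.0, 0.0]
wrist_force: [-0.3, -2.2, 5.7]
grip_width: -0.005
grip_force: 2.2
```

Emit:
servo_tool:
  dp:
    - [0,0,0.003]
    - [0,0,0.003]
  delta_rot:
    - [0,0,0]
    - [0,0,0]
  claw: [255,255]

```text
time_s: 11.7
position: [0.6424, 0.0521, 0.1246]
orientation: [0.673, 0.74, 0.0, -0.0]
wrist_force: [0.4, -2.3, 4.7]
grip_width: 0.0
grip_force: 2.2
```

```bash
cat > lid.py <<'E'
from h import *
o,_=st();print(tcp(0)-case(o["position"])[1:])
p,d=r.grab_frame("top");Q=case(cloud("top",d));cv2.imwrite("pics/t.png",p)
m=(d>0)&(abs(Q[...,0])<.1)&(abs(Q[...,1])<.08)&(Q[...,2]<.16)&(Q[...,2]>.05)
q=Q[m]
for _ in range(4):
    c=np.linalg.lstsq(np.c_[q[:,:2],np.ones(len(q))],q[:,2],rcond=None)[0]
    e=q[:,2]-np.c_[q[:,:2],np.ones(len(q))]@c;q=q[abs(e)<.004+0*e]if (abs(e)<.004).sum()>50 else q
print(len(q),"slope y (-tan th)",c[1],"z front",c[2]-.09*c[1],"z back",c[2]+.09*c[1])
E
python3 lid.py
```

```text
t 11.7 p [0.6424 0.0521 0.1246] case [ 0.0205 -0.0476  0.1246] 
axes in case [ 0.0036  1.      0.      1.     -0.0036  0.0006  0.0006 -0.     -1.    ] 
F [ 0.4386 -2.2681  4.6678] grip 0.000489736968143962 2.190145365893841 j [-0.1031  0.4638  1.5176  0.0007  1.1603 -0.1982]
[-0.0014 -0.0036]
1556 slope y (-tan th) -0.0235232118405808 z front 0.10403770087974593 z back 0.09980352274844137
```

Only about 0.02 rad is left. I press down in small steps and watch the force.

Emit:
servo_tool:
  dp:
    - [0,0,0.002]
    - [0,0,0.0015]
    - [0,0,0.001]
    - [0,0,0]
  delta_rot:
    - [0,0,0]
    - [0,0,0]
    - [0,0,0]
    - [0,0,0]
  claw: [255,255,255,255]

```text
time_s: 12.08
position: [0.6423, 0.0527, 0.1211]
orientation: [0.673, 0.74, 0.0, -0.0]
wrist_force: [-2.4, -2.8, 9.4]
grip_width: -0.002
grip_force: 4.6
```

Emit:
servo_tool:
  dp:
    - [0,0,0.001]
    - [0,0,0]
  delta_rot:
    - [0,0,0]
    - [0,0,0]
  claw: [255,255]

```text
time_s: 12.25
position: [0.6423, 0.0528, 0.121]
orientation: [0.673, 0.74, 0.0, -0.0]
wrist_force: [-5.0, -4.3, 14.6]
grip_width: 0.0
grip_force: 7.5
```

```bash
python3 lid.py
```

```text
t 12.25 p [0.6423 0.0528 0.121 ] case [ 0.0205 -0.047   0.121 ] 
axes in case [ 0.0029  1.     -0.0001  1.     -0.0029  0.0009  0.0009 -0.0001 -1.    ] 
F [-5.0279 -4.2573 14.6073] grip 0.00011750026915602537 7.450123701710254 j [-0.1023  0.4684  1.5193  0.0009  1.1542 -0.1982]
[-0.002  0.   ]
1533 slope y (-tan th) -0.0005995564560840605 z front 0.09974467974801873 z back 0.0996367595859236
```

The lid is level and against its stop (force up, no more travel). I retreat straight up and check.

Emit:
servo_tool:
  dp:
    - [0,0,-0.005]
    - [0,0,-0.02]
    - [0,0,-0.035]
    - [0,0,-0.035]
    - [0,0,-0.035]
    - [0,0,-0.035]
    - [0,0,-0.035]
    - [0,0,0]
    - [0,0,0]
    - [0,0,0]
  delta_rot:
    - [0,0,0]
    - [0,0,0]
    - [0,0,0]
    - [0,0,0]
    - [0,0,0]
    - [0,0,0]
    - [0,0,0]
    - [0,0,0]
    - [0,0,0]
    - [0,0,0]
  claw: [255,255,255,255,255,255,255,255,255,255]

```text
time_s: 13.13
position: [0.6417, 0.0532, 0.318]
orientation: [0.672, 0.74, 0.0, -0.001]
wrist_force: [0.7, -0.1, -0.2]
grip_width: -0.001
grip_force: 0.0
```

```bash
python3 lid.py; python3 -c "
from h import *
p,d=r.grab_frame('side');cv2.imwrite('pics/side4.png',p)"
```

```text
t 13.1333 p [0.6417 0.0532 0.318 ] case [ 0.0199 -0.0465  0.318 ] 
axes in case [ 0.0028  1.     -0.0017  1.     -0.0028  0.0025  0.0025 -0.0017 -1.    ] 
F [ 0.6813 -0.1397 -0.2124] grip -0.0006953421474131553 0.0 j [-0.1022  0.2908  1.3443  0.0021  1.5087 -0.198 ]
[-0.0025 -0.197 ]
1873 slope y (-tan th) 0.0003487210982750927 z front 0.09972264977537428 z back 0.09978541957306379
```

View pics/side4.png

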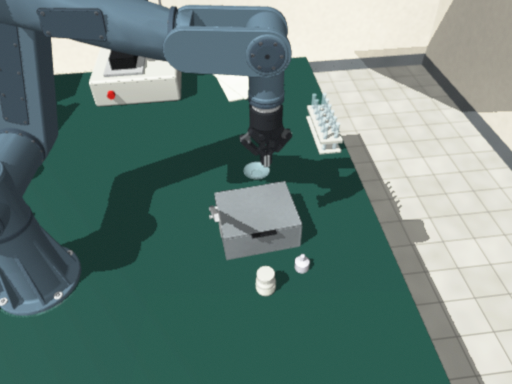

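The lid lies flat with its lip at (263,234). The jar (265,280), probe (302,263) and dish (257,171) have not moved, and the robot is clear of everything.

```bash
python3 -c "
from rig import r
print(r.sign_off())"
```

```text
the job is handed in; nothing more can be done
None
```

I lifted the stay clear of the stud with the lid still up, then swung the lid down at about 0.5 rad/s until it was fully shut; the jar, probe and dish look unmoved in the final side view, and the job was handed in at about 13 s.

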